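# Find the cam's high spot under the swing cover

### The job

Swing the flat cover on the gearbox sideways off the round port, until the port is wholly uncovered; a stop pin blocks one side, so feel which way it goes. Then turn the handwheel by its crank pin to find where the steel ball in the port stands highest, leave it standing there with the port uncovered, and let go. Do not shift or tip the oil can.

Things in the scene. Friction and masses are not known exactly. Their poses are not given: they have to be found in the camera images.
- gearbox: Green cast gearbox, bolted down, 200 x 380 x 70 mm on a 230 x 400 x 12 mm foot. Origin: centre of its underside on the bench; x points from its front (which faces the robot) to its back, y to its left, z up. On the flat deck, 70 mm above the bench, are the port and cover on the left half and the handwheel on the right. Its place and yaw vary.
- port (a point): Centre of the mouth of the port, a steel tube standing 21 mm high on the deck, 46 mm outside and 34 mm inside diameter, in the gearbox's frame at x -10, y 75, z 91 mm.
- pivot (a point): The pivot screw, at the plate's top face, in the gearbox's frame at x 45, y 75, z 96.5 mm; its head, 18 mm wide, is 6 mm higher. On either side of the cover's arm, 32 mm from the pivot axis, a 10 mm stop pin stands in a socket: one stands 31 mm above the deck and blocks the cover on its side, over the other (18.5 mm) it passes. Which side is blocked differs each time.
- cover_knob (a point): Top centre of the cover's knob, an upright steel roller, free to spin, 14 mm in diameter and 24 mm high in the middle of the cover's disc, 55 mm from the pivot axis; its top is 50.5 mm above the deck. The cover is a 5 mm steel plate, underside 21.5 mm above the deck: a disc 54 mm in diameter and a 30 mm wide arm to the pivot.
- cover (a joint): Angle of the cover (rad): 0 with the disc over the port, within 0.05 of that at the start; positive counter-clockwise from above (carries the knob to the gearbox's right, -y). Goes to 1.75 on the free side, is stopped firmly at 0.2 to 0.3 on the blocked side. Stays where it is left; turning takes about 4 to 5 N at the knob, more only when pressed on the stop pin. Port wholly clear beyond 0.9.
- ball_center (a point): Centre of the steel ball in the port, 30 mm in diameter. It rides on a cam which the handwheel turns, and rises and sinks by nearly 14 mm once in each full turn of the wheel, smoothly (as a sine), always below the port's mouth. It is hidden by the cover at first and then stands at least 9 mm below its highest place.
- wheel_center (a point): Centre of the handwheel's upper face, on its upright axis, in the gearbox's frame at x 0, y -125, z 107 mm. The wheel is a dark steel disc 110 mm in diameter, 12 mm thick, its rim's top 36 mm above the deck.
- crank_pin (a point): Top centre of the handwheel's black crank pin, a sleeve free to spin, 14 mm in diameter, standing 28 mm above the rim, 43 mm from the wheel's axis, its top 64 mm above the deck. The wheel turns without end either way and stays where it is left; turning takes about 5 N at the pin. Where the pin stands at the start and at the high spot differs each time, so the nearer way round is unknown.
- oilcan: Aluminium oil can, 40 mm in diameter, 76 mm tall with its spout, loose, standing near the front edge of the deck, either between the port and the handwheel or at the left end, clear of the cover's path. Origin: centre of its underside.
- bar: Flat steel bar, 30 x 45 x 8 mm, lying loose near the front edge of the deck, in the other of the oil can's two places. Origin: centre of its underside.
Things that resemble listed ones, but are neither listed nor needed, are in the scene too. There is more than one size of the oilcan; the job needs the middle-sized.

How it is judged:
By the outcome, as a careful person would: the job done as asked, in the order asked, and still so for the second after the job is handed in, with the robot touching nothing.
It also fails if it takes over 72 s, if anything falls off the work surface, if the arm or the gripper's body presses on something with over 40 N, if the wrist force passes 120 N, or if a joint passes its speed limit or range.

### The arm

A 6-joint arm with a two-finger parallel gripper is mounted at the origin on the work surface. World frame = base frame: x ahead of the robot, y to its left, z up, the work surface at z = 0. Lengths are in m, angles in degrees, forces in N, time in s.
With the tool pointing down it reaches from about 0.375 to 0.9 m from the base axis. Payload 3.1 kg.
Tool frame: the origin (TCP) lies midway between the tips of the shut fingers; the grasp point (between the pads) lies 19 mm behind it; z points along the fingers, y is the direction in which the jaws open and shut (so a half turn about z gives the same grasp; the last joint's range is limited). The gripper opens to 87 mm and grips with 3 to 60 N. Pads are 19 mm wide; open, the fingers measure 117 mm over their backs; the gripper's body (75 mm by 190 mm) begins 51 mm behind the grasp point.
Start: joints at [65.289, 30.224, 82.088, -0, 67.689, -10.227], TCP at [0.156, 0.605, 0.223] pointing down, gripper open.
Joint ranges: [-176.69, 176.69], [-43.24, 126.21], [12.49, 139.97], [-82, 262], [0, 151.66], [-163.58, 163.58]. Speed limits (degrees/s): [159.86, 159.86, 180, 180, 180, 180].

### API

Orientations are given as a 3x3 rotation matrix whose columns are the frame's x, y, z axes.
In Python, from rig import bot gives the robot as it stands.
- The arm moves only by the tool carry_out, never from a script. Its arguments are lists of equal length, an entry for each row: "grip": the gripper's target within -1 to 1 (fully open at 1, half-way at 0, shut at -1); "slide": the shift along the tool's x, y, z in mm, a list of three; "twist": the turn, a rotation vector about the tool's x, y, z in rad, a list of three. In form: {"grip": [grip, ...], "slide": [[dx, dy, dz], ...], "twist": [[wx, wy, wz], ...]}. A call has 1 to 12 rows; each row shifts and turns the pose as measured when the row begins, along the tool's axes as they then stand; what a row does not reach is not made up. A row lasts 1/10 s, in which the tool goes at most 50 mm and 8.59 degrees, less where a joint would pass 70% of its speed; a pose out of reach is approached as far as the arm can. A call is refused whole if a number of a shift passes 50 or a number of a turn 0.15, either way. A call with a gripper value outside its range is refused whole. The fingers move at their own pace and stop on an object; the grip force is fixed at half the most. Time passes only in rows, so rows that do not move let the fingers close. It gives the time, the measured TCP pose, the force and the opening at its end, in the units of the state.
- bot.read_state(): the state, without advancing time (a new reading comes with each control period).
- bot.capture(name): name is "side" or "top" or "wrist"; returns a dict with "color" (384x512x3 uint8, red, green, blue), "depth" (384x512 float32, m along the optical axis (not along the pixel's ray), 0 where there is no reading), "fx", "fy", "cx", "cy" (pixels), "k1" (the pictures are not rectified: a ray, as slopes to the right and down, at radius r is drawn at 1 + k1 r^2 times it, then the intrinsics apply), "position" and "rotation" of the camera in the world; the wrist camera has in their place "T_tool_cam" (4x4, takes a point from camera to tool coordinates, whose origin is the TCP and whose axes are the flange's). Camera axes: x right, y up, looking along -z (the intrinsics and any distortion apply to the point x, -y, -z); pixel columns grow to the right and rows downward; lengths in m; the calibration is good to about 2 mm. A picture is of the moment at which its call begins: read the wrist's pose just before it.
- bot.hand_in(): hands the job in, once; it reports no verdict.
The state is a dict: "time_s": time; "joint_positions": joint angles; "qvel": joint speeds; "tau": joint torques, N m; "position": TCP position; "tcp_rot": TCP orientation; "force": force on the tool from outside, world axes, zero at the start; "moment": the same for the moment, N m; "opening": opening from 0.0 (shut) to 1.0 (fully open).
Only numpy, scipy, OpenCV 4.12 (cv2) and the standard library are available. Lean on these libraries where they do the work, as an engineer would, in place of code of your own. Each camera call takes 0.05 s, during which the arm holds its last target.

## Working session

There is one attempt and no reset: what is moved stays moved. The work goes in short steps, Python scripts to look and compute and a tool call to move; the robot and the scene stay as the last step left them, time stands still between calls to the robot, and variables do not carry over. Pictures are saved under pics/ and viewed, and the job is handed in when it is done.

Besides the shell and the picture viewer there is one more tool, called after ">>>" as name(argument=value, ...) on one line, values as JSON. carry_out: Moves the arm, as the interface text tells. Its arguments: {"type":"object","properties":{"grip":{"type":"array"},"slide":{"type":"array"},"twist":{"type":"array"}},"required":["grip","slide","twist"]}

```bash
ls; mkdir -p pics
python3 - <<'E'
from rig import bot
import cv2,numpy as np
s=bot.read_state(); print({k:np.round(v,3).tolist() for k,v in s.items()})
for n in("top","side","wrist"):
    c=bot.capture(n); cv2.imwrite(f"pics/a_{n}.png",c["color"][:,:,::-1]); np.savez(f"a_{n}.npz",**c)
    print(n,{k:np.round(v,3).tolist() for k,v in c.items() if k not in("color","depth")},(c["depth"]>0).mean())
E
```

```text
pics
{'time_s': 0.0, 'joint_positions': [65.289, 30.278, 82.156, -0.001, 67.691, -10.228], 'qvel': [0.046, 0.002, -0.08, -0.066, -0.074, -0.039], 'tau': [-0.0, -44.004, -17.659, 0.063, 0.058, -0.0], 'position': [0.156, 0.604, 0.222], 'tcp_rot': [[-0.968, 0.25, -0.001], [0.25, 0.968, -0.002], [0.0, -0.002, -1.0]], 'force': [-0.318, -0.124, -0.242], 'moment': [0.01, 0.007, -0.041], 'opening': 0.999}
top {'fx': 404.241, 'fy': 404.241, 'cx': 256.543, 'cy': 185.746, 'k1': -0.079, 'position': [0.348, 0.083, 0.904], 'rotation': [[-0.028, 0.98, -0.195], [-1.0, -0.029, -0.001], [-0.006, 0.195, 0.981]]} 0.9959513346354166
side {'fx': 465.784, 'fy': 465.784, 'cx': 250.427, 'cy': 195.886, 'k1': -0.033, 'position': [0.169, 0.567, 0.832], 'rotation': [[-0.835, 0.419, -0.357], [-0.551, -0.645, 0.53], [-0.008, 0.639, 0.769]]} 0.9961802164713541
wrist {'fx': 333.98, 'fy': 333.98, 'cx': 257.322, 'cy': 184.768, 'k1': -0.093, 'T_tool_cam': [[-0.001, 0.962, 0.274, 0.075], [1.0, 0.001, -0.001, 0.0], [-0.001, 0.274, -0.962, -0.163], [0.0, 0.0, 0.0, 1.0]]} 0.9960683186848959
```

View pics/a_top.png

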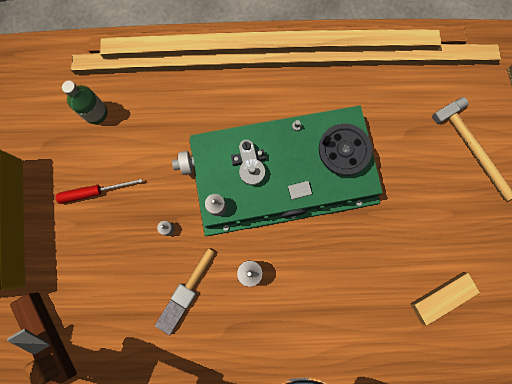

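View pics/a_side.png

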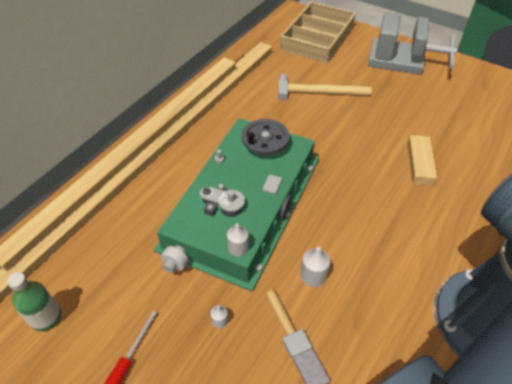

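The top view shows the gearbox at about (285,165), the cover knob at (253,170), the pivot at (248,147) and the wheel at (346,150). The middle-sized can is at the left end of the deck, about (214,204), and the bar is at (300,190). Next I'll measure these.

```bash
cat > h.py <<'E'
import numpy as np,cv2
def K(c): return np.array([[float(c["fx"]),0,float(c["cx"])],[0,float(c["fy"]),float(c["cy"])],[0,0,1]])
def campose(c,s=None):
    if "position" in c: return np.array(c["rotation"]),np.array(c["position"])
    T=np.array(c["T_tool_cam"]);R=np.array(s["tcp_rot"]);return R@T[:3,:3],R@T[:3,3]+np.array(s["position"])
def D(c): return np.array([float(c["k1"]),0,0,0,0])
def ray(c,uv,s=None):
    R,p=campose(c,s); n=cv2.undistortPoints(np.array(uv,float).reshape(-1,1,2),K(c),D(c)).reshape(-1,2)
    return p,(R@np.c_[n[:,0],-n[:,1],-np.ones(len(n))].T).T
def onz(c,uv,z,s=None):
    p,d=ray(c,uv,s); return p+d*((z-p[2])/d[:,2])[:,None]
def proj(c,P,s=None):
    R,p=campose(c,s); q=(np.atleast_2d(P)-p)@R; q=np.c_[q[:,0],-q[:,1],-q[:,2]]
    return cv2.projectPoints(q,np.zeros(3),np.zeros(3),K(c),D(c))[0].reshape(-1,2)
def cloud(c,s=None):
    h,w=c["depth"].shape; vv,uu=np.mgrid[:h,:w]
    R,p=campose(c,s); n=cv2.undistortPoints(np.c_[uu.ravel(),vv.ravel()].astype(float).reshape(-1,1,2),K(c),D(c)).reshape(-1,2)
    z=c["depth"].ravel()
    return (np.c_[n[:,0]*z,-n[:,1]*z,-z]@R.T+p).reshape(h,w,3)
def zoom(c,box,f,name,pts=None):
    x0,y0,x1,y1=box; im=c["color"][y0:y1,x0:x1,::-1]; im=cv2.resize(im,None,fx=f,fy=f,interpolation=cv2.INTER_CUBIC)
    if pts is not None:
        for u,v in pts: cv2.circle(im,(int((u-x0+.5)*f),int((v-y0+.5)*f)),2,(0,0,255),-1)
    cv2.imwrite(name,im)
E
python3 - <<'E'
from h import *
c=dict(np.load("a_top.npz")); P=cloud(c)
hsv=cv2.cvtColor(c["color"],cv2.COLOR_RGB2HSV)
g=((hsv[...,0]>60)&(hsv[...,0]<90)&(hsv[...,1]>120)&(abs(P[...,2]-.07)<.006)).astype(np.uint8)
n,l,st,ce=cv2.connectedComponentsWithStats(g);i=1+st[1:,4].argmax();print(st[i])
cs,_=cv2.findContours((l==i).astype(np.uint8),cv2.RETR_EXTERNAL,2);k=max(cs,key=cv2.contourArea).reshape(-1,2)
W=onz(c,k,.07); r=cv2.minAreaRect((W[:,:2]*1000).astype(np.float32));print(r,P[...,2][l==i].mean())
# wheel
B=onz(c,[[346,150],[253,170],[248,147]],.1)
d=((P[...,2]>.098)&(P[...,2]<.114)&(np.hypot(P[...,0]-B[0,0],P[...,1]-B[0,1])<.075)).astype(np.uint8)
cs,_=cv2.findContours(d,cv2.RETR_EXTERNAL,2);k=max(cs,key=cv2.contourArea);print("wheel circ",cv2.minEnclosingCircle((onz(c,k.reshape(-1,2),.106)[:,:2]*1000).astype(np.float32)))
zoom(c,(180,100,400,240),3.6,"pics/z_top.png")
c=dict(np.load("a_side.npz"));zoom(c,(150,110,330,290),3.3,"pics/z_side.png")
E
```

```text
[  190   106   192   120 11939]
((559.1785278320312, 22.597457885742188), (199.91773986816406, 379.9658508300781), 9.001989364624023) 0.07159876848949207
wheel circ ((578.5478515625, -100.65313720703125), 55.271663665771484)
```

View pics/z_top.png

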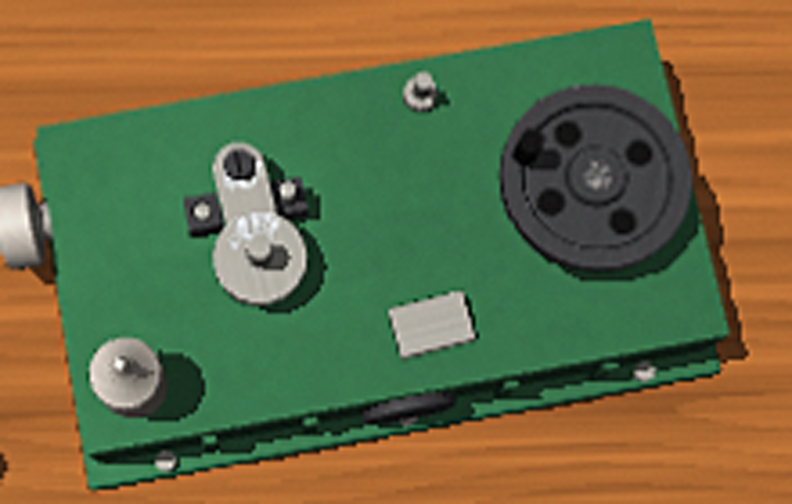

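View pics/z_side.png

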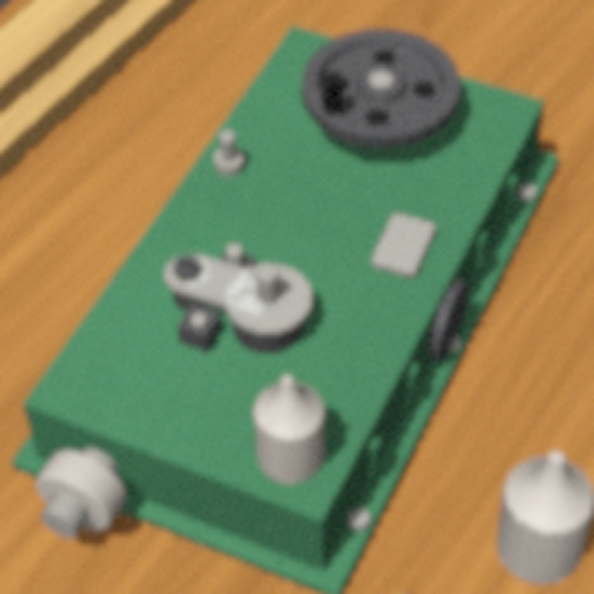

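```bash
cat >> h.py <<'E'
Y=np.radians(9.0);G0=np.array([.5592,.0226,0]);GR=np.array([[np.cos(Y),-np.sin(Y),0],[np.sin(Y),np.cos(Y),0],[0,0,1]])
def g2w(p): return G0+np.atleast_2d(p)/1000.@GR.T
def w2g(P): return (np.atleast_2d(P)-G0)@GR*1000
E
python3 - <<'E'
from h import *
for n in("top","side"):
    c=dict(np.load(f"a_{n}.npz")); P=cloud(c).reshape(-1,3); Q=w2g(P)
    for sg in(1,-1):
        m=(abs(Q[:,0]-30)<22)&(abs(Q[:,1]-75-sg*30)<10)&(Q[:,2]>80)
        o=np.argsort(-Q[m][:,2])[:8]; print(n,sg,np.round(Q[m][o],0).tolist())
    m=(np.hypot(Q[:,0],Q[:,1]+125)<60)&(Q[:,2]>118); print("pin",m.sum(),np.round(Q[m].mean(0)),Q[m][:,2].max())
    m=(np.hypot(Q[:,0]+10,Q[:,1]-75)<35)&(Q[:,2]>108); print("knob",m.sum(),np.round(Q[m].mean(0)),Q[m][:,2].max())
    m=(Q[:,0]<-40)&(Q[:,0]>-95)&(Q[:,1]>110)&(Q[:,1]<190)&(Q[:,2]>85)&(Q[:,2]<150);print("can",np.round(Q[m].mean(0)),Q[m].min(0),Q[m].max(0))
c=dict(np.load("a_top.npz"))
print(proj(c,g2w([[45,75,102],[-10,75,120],[0,-125,107]]))) 
print((proj(c,g2w([[45,75,102],[-10,75,120],[0,-125,107]]))-[180,100]+.5)*3.6)
# pin from dark pixel in zoom
uv=np.array([[531,147]])/3.6+[180,100]-.5
print("pin ray top z134",w2g(onz(c,uv,.134)))
c=dict(np.load("a_side.npz")); uv=np.array([[334,80]])/3.3+[150,110]-.5
print("pin ray side z134",w2g(onz(c,uv,.134)))
print("world knob,pin etc",g2w([[-10,75,120],[45,75,100]]))
E
```

```text
top 1 [[28.0, 101.0, 92.0], [30.0, 98.0, 92.0], [22.0, 100.0, 92.0], [33.0, 100.0, 91.0], [25.0, 97.0, 91.0], [23.0, 97.0, 91.0], [16.0, 103.0, 91.0], [21.0, 96.0, 91.0]]
top -1 [[21.0, 51.0, 106.0], [24.0, 51.0, 105.0], [25.0, 46.0, 104.0], [26.0, 48.0, 104.0], [29.0, 52.0, 104.0], [30.0, 49.0, 103.0], [26.0, 50.0, 103.0], [22.0, 49.0, 103.0]]
pin 56 [ 19. -86. 132.] 138.72871663260645
knob 44 [-10.  72. 120.] 124.42632857717706
can [-67. 155. 122.] [-83.6804723  137.09483472  85.22048528] [-45.61903617 175.37359143 149.06161742]
side 1 [[32.0, 100.0, 92.0], [14.0, 109.0, 92.0], [30.0, 96.0, 92.0], [23.0, 105.0, 91.0], [32.0, 106.0, 91.0], [25.0, 97.0, 91.0], [22.0, 101.0, 91.0], [24.0, 99.0, 91.0]]
side -1 [[25.0, 50.0, 104.0], [22.0, 45.0, 104.0], [25.0, 46.0, 103.0], [28.0, 48.0, 103.0], [20.0, 50.0, 103.0], [27.0, 50.0, 103.0], [22.0, 47.0, 103.0], [22.0, 50.0, 102.0]]
pin 57 [ 16. -85. 131.] 139.11525508531986
knob 60 [-12.  73. 119.] 125.14002293963789
can [-70. 164. 116.] [-86.27051035 136.83677667  85.04783198] [-46.543914   177.00828948 149.3789391 ]
[[245.53047601 145.74994334]
 [250.14997421 169.1413487 ]
 [345.17803345 148.48976384]]
[[237.70971364 166.49979604]
 [254.33990714 250.70885531]
 [596.44092043 176.36314984]]
pin ray top z134 [[ 16.35039079 -85.72367297 134.        ]]
pin ray side z134 [[ 17.24943212 -88.18170773 134.        ]]
world knob,pin etc [[0.53759053 0.09511228 0.12      ]
 [0.59191339 0.10371618 0.1       ]]
```

View pics/a_wrist.png

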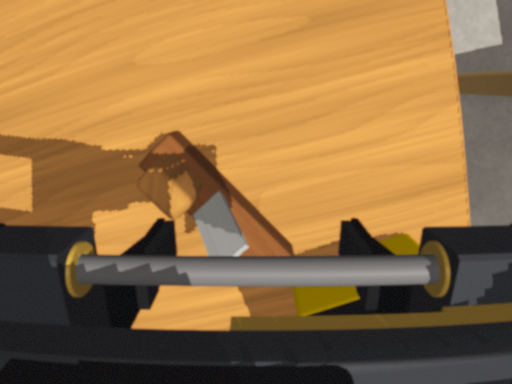

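The depth reading shows the right-hand (-y) stop pin about 104 mm above the bench, and the left one about 91 mm. So the right side should be the blocked one, and the cover should swing left (negative angle). The pin ray puts the crank pin near g(17,-87). Next I'll work out the approach to the knob.

```bash
cat >> h.py <<'E'
def to(P,s):
    R=np.array(s["tcp_rot"]); return np.round((np.array(P)-np.array(s["position"]))*1000@R,1)
E
python3 - <<'E'
from h import *; from rig import bot
s=bot.read_state(); a=g2w([-10,72.5,180])[0]; print(a,to(a,s),to([a[0],a[1],.222],s))
E
```

```text
[0.53798162 0.09264306 0.18      ] [-497.9 -400.1   42.3] [-4.978e+02 -4.002e+02  3.000e-01]
```

>>> carry_out(grip=[1,1,1,1,1,1,1,1,1,1,1,1], slide=[[-38,-30,0],[-38,-30,0],[-38,-30,0],[-38,-30,0],[-38,-30,0],[-38,-30,0],[-38,-30,0],[-38,-30,0],[-38,-30,0],[-38,-30,0],[-38,-30,0],[-38,-30,0]], twist=[[0,0,0],[0,0,0],[0,0,0],[0,0,0],[0,0,0],[0,0,0],[0,0,0],[0,0,0],[0,0,0],[0,0,0],[0,0,0],[0,0,0]])

```text
time_s: 1.35
position: [0.5163, 0.1335, 0.2188]
tcp_rot: [[-0.971, 0.238, -0.001], [0.238, 0.971, 0.002], [0.002, 0.002, -1.0]]
force: [0.7, 1.2, -0.4]
opening: 1.002
```

```bash
cat > st.py <<'E'
from h import *; from rig import bot
s=bot.read_state(); print("t",s["time_s"],"g",np.round(w2g(s["position"])[0],1),"F_g",np.round(np.array(s["force"])@GR,1),"op",round(s["opening"],3),"rot",np.round(s["tcp_rot"],3).tolist())
E
python3 - <<'E'
from st import *
a=g2w([-10,72.5,160])[0]; print(to(a,s))
c=bot.capture("wrist"); cv2.imwrite("pics/w1.png",c["color"][:,:,::-1]); np.savez("w1.npz",**c)
P=cloud(c,s).reshape(-1,3);Q=w2g(P)
m=(np.hypot(Q[:,0]+10,Q[:,1]-75)<35)&(Q[:,2]>108); print("knob",m.sum(),np.round(Q[m].mean(0)))
E
```

```text
t 1.35 g [-25.  116.2 218.8] F_g [ 0.9  1.1 -0.4] op 1.002 rot [[-0.971, 0.238, -0.001], [0.238, 0.971, 0.002], [0.002, 0.002, -1.0]]
[-30.8 -34.6  58.7]
knob 1486 [-35.  73. 239.]
```

View pics/w1.png

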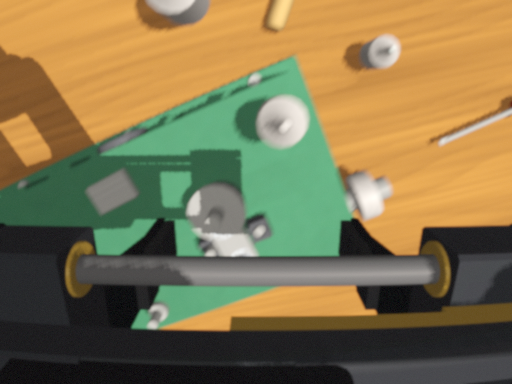

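The wrist view shows the knob at about (212,213), the can at (283,122) and the gearbox below. I'll check the knob position with a ray before descending.

Run:
```python
from st import *
c=dict(np.load("w1.npz"));P=cloud(c,s).reshape(-1,3);Q=w2g(P)
m=(np.hypot(Q[:,0]+10,Q[:,1]-75)<25)&(Q[:,2]>112)&(Q[:,2]<128); print("knob",m.sum(),np.round(Q[m].mean(0)),np.median(Q[m],0))
m=(np.hypot(Q[:,0]+66,Q[:,1]-157)<30)&(Q[:,2]>95)&(Q[:,2]<150); print("can",m.sum(),Q[m].min(0),Q[m].max(0))
zoom(c,(160,160,300,280),5,"pics/w1z.png",proj(c,g2w([[-10,72.5,120.5],[-10,75,120.5],[45,75,102.5]]),s))
```

```text
t 1.4 g [-19.2 108.9 219.2] F_g [ 4.  -3.7 -0.8] op 1.0 rot [[-0.97, 0.241, 0.007], [0.241, 0.97, -0.003], [-0.007, -0.001, -1.0]]
knob 257 [ -6.  66. 121.] [ -5.89164918  65.63826854 121.77203282]
can 1978 [-78.95205321 130.07073452  95.20092515] [-39.61687481 168.63696599 148.32110677]
```

View pics/w1z.png

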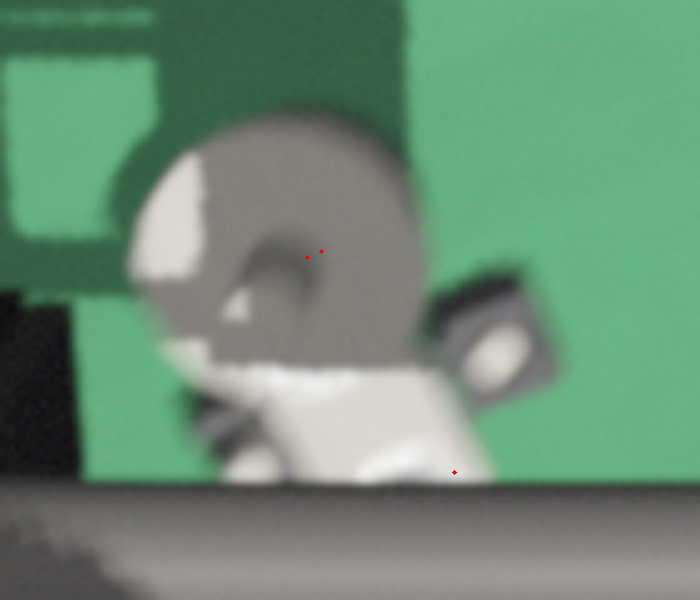

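The arm was still moving in that frame. Using the pose at capture time puts the knob at about g(-11.5,73), which agrees with the other views.

Run:
```python
from st import *
print(to(g2w([-10.5,72.7,150])[0],s))
```

```text
t 1.4 g [-19.2 108.9 219.2] F_g [ 4.  -3.7 -0.8] op 1.0 rot [[-0.97, 0.241, 0.007], [0.241, 0.97, -0.003], [-0.007, -0.001, -1.0]]
[-21.6 -29.8  69.4]
```

>>> carry_out(grip=[0.2,0.2,0.2,0.2,0.2], slide=[[-11,-14,15],[-6,-9,15],[0,0,15],[0,0,15],[0,0,0]], twist=[[0,0,0],[0,0,0],[0,0,0],[0,0,0],[0,0,0]])

```text
time_s: 1.9
position: [0.5381, 0.095, 0.1571]
tcp_rot: [[-0.968, 0.251, 0.009], [0.251, 0.968, -0.003], [-0.009, -0.001, -1.0]]
force: [0.9, -0.2, -0.3]
opening: 0.65
```

Run:
```python
from st import *
print(to(g2w([-10.5,72.7,104])[0],s))
```

```text
t 1.9 g [ -9.5  74.8 157.1] F_g [ 0.9 -0.4 -0.3] op 0.65 rot [[-0.968, 0.251, 0.009], [0.251, 0.968, -0.003], [-0.009, -0.001, -1.0]]
[ 0.6 -2.3 53.1]
```

>>> carry_out(grip=[-0.2,-0.2,-0.2,-0.2,-0.2,-0.2], slide=[[0,-2,14],[0,0,14],[0,0,13],[0,0,8],[0,0,2],[0,0,0]], twist=[[0,0,0],[0,0,0],[0,0,0],[0,0,0],[0,0,0],[0,0,0]])

```text
time_s: 2.5
position: [0.5393, 0.0943, 0.1063]
tcp_rot: [[-0.968, 0.249, 0.012], [0.249, 0.968, -0.003], [-0.013, 0.0, -1.0]]
force: [0.6, -0.5, 0.4]
opening: 0.403
```

Run:
```python
from st import *
c=bot.capture("side");zoom(c,(120,110,330,290),3.3,"pics/s1.png")
```

```text
t 2.5 g [ -8.4  73.9 106.3] F_g [ 0.5 -0.6  0.4] op 0.403 rot [[-0.968, 0.249, 0.012], [0.249, 0.968, -0.003], [-0.013, 0.0, -1.0]]
```

View pics/s1.png

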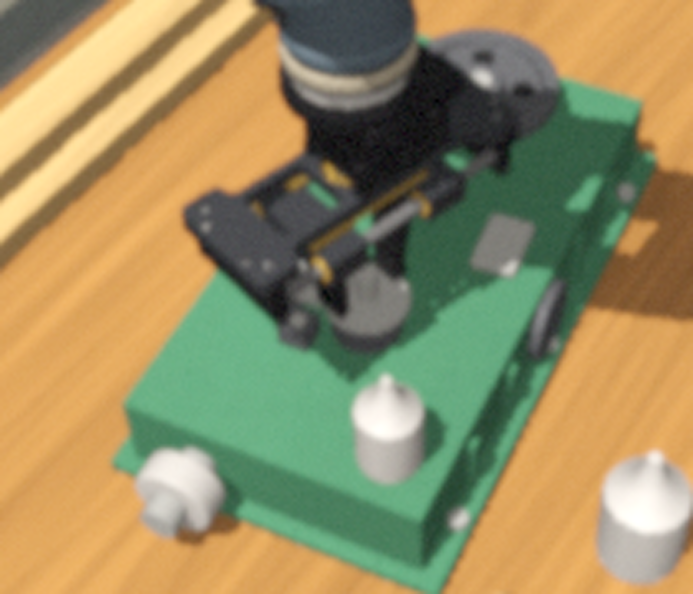

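The fingers straddle the knob at about (372,285) in the zoom, and the can is clear. Next I close the jaws on the roller.

>>> carry_out(grip=[-1,-1,-1,-1,-1], slide=[[0,0,0],[0,0,0],[0,0,0],[0,0,0],[0,0,0]], twist=[[0,0,0],[0,0,0],[0,0,0],[0,0,0],[0,0,0]])

```text
time_s: 3.05
position: [0.5394, 0.0932, 0.1078]
tcp_rot: [[-0.969, 0.248, 0.013], [0.248, 0.969, -0.005], [-0.014, -0.002, -1.0]]
force: [0.3, 0.8, -1.9]
opening: 0.147
```

Run:
```python
from st import *
# arc knob path toward left, relative
p=w2g(s["position"])[0]; k=p[:2]-[45,75]; print("theta now",np.arctan2(-k[1],-k[0]),"r",np.hypot(*k))
th0=np.arctan2(-k[1],-k[0]); R=np.array(s["tcp_rot"])
def pt(t): return np.array([45-55*np.cos(t),75-55*np.sin(t),0])
ts=np.linspace(th0,-1.35,13)
for a,b in zip(ts[:-1],ts[1:]): print(round(b,2),np.round((GR@(pt(b)-pt(a)))@R,1))
```

```text
t 3.05 g [ -8.5  72.8 107.8] F_g [ 0.4  0.8 -1.9] op 0.147 rot [[-0.969, 0.248, 0.013], [0.248, 0.969, -0.005], [-0.014, -0.002, -1.0]]
theta now 0.04095381553041434 r 53.52706768055033
-0.07 [ 2.4  5.9 -0. ]
-0.19 [ 1.7  6.1 -0. ]
-0.31 [ 1.   6.3 -0. ]
-0.42 [ 0.3  6.4 -0. ]
-0.54 [-0.5  6.4 -0. ]
-0.65 [-1.2  6.3  0. ]
-0.77 [-1.9  6.1  0. ]
-0.89 [-2.6  5.8  0. ]
-1.0 [-3.3  5.5  0. ]
-1.12 [-3.9  5.1  0. ]
-1.23 [-4.4  4.6  0.1]
-1.35 [-4.9  4.   0.1]
```

>>> carry_out(grip=[-1,-1,-1], slide=[[2.4,6,0],[1.7,6,0],[1,6,0]], twist=[[0,0,0],[0,0,0],[0,0,0]])

```text
time_s: 3.35
position: [0.5393, 0.11, 0.1078]
tcp_rot: [[-0.969, 0.248, 0.013], [0.248, 0.969, -0.009], [-0.015, -0.006, -1.0]]
force: [0.8, -5.4, -0.2]
opening: 0.14
```

```bash
cat > cov.py <<'E'
from st import *
import sys
p=w2g(s["position"])[0]; k=p[:2]-[45,75]; t=np.arctan2(-k[1],-k[0]); print("theta",t,"r",np.hypot(*k)); R=np.array(s["tcp_rot"])
f=np.array([45-55*np.cos(t),75-55*np.sin(t),0])-[p[0],p[1],0]; print("fix",np.round(GR@f@R,1))
end=float(sys.argv[1]);n=int(sys.argv[2])
def pt(t): return np.array([45-55*np.cos(t),75-55*np.sin(t),0])
ts=np.linspace(t,end,n+1)
print([np.round((GR@(pt(b)-pt(a)))@R,1)[:2].tolist() for a,b in zip(ts[:-1],ts[1:])])
E
python3 cov.py -1.35 12
```

```text
t 3.35 g [ -6.   89.4 107.8] F_g [-0.1 -5.4 -0.2] op 0.14 rot [[-0.969, 0.248, 0.013], [0.248, 0.969, -0.009], [-0.015, -0.006, -1.0]]
theta -0.27591053460669984 r 53.028271178920036
fix [ 2.  -0.3 -0. ]
[[0.4, 4.9], [-0.0, 4.9], [-0.5, 4.9], [-0.9, 4.8], [-1.3, 4.7], [-1.7, 4.6], [-2.1, 4.4], [-2.5, 4.2], [-2.9, 4.0], [-3.2, 3.7], [-3.6, 3.4], [-3.8, 3.1]]
```

The cover swings left at the expected drag of about 5.4 N, so I'll continue.

>>> carry_out(grip=[-1,-1,-1,-1,-1,-1,-1,-1,-1,-1,-1,-1], slide=[[1,5,0],[0.5,5,0],[-0.5,5,0],[-0.9,5,0],[-1.3,5,0],[-1.7,5,0],[-2.1,4.5,0],[-2.5,4.5,0],[-2.9,4.2,0],[-3.2,4,0],[-3.6,3.5,0],[-3.8,3.2,0]], twist=[[0,0,0],[0,0,0],[0,0,0],[0,0,0],[0,0,0],[0,0,0],[0,0,0],[0,0,0],[0,0,0],[0,0,0],[0,0,0],[0,0,0]])

```text
time_s: 4.55
position: [0.5729, 0.1532, 0.1077]
tcp_rot: [[-0.971, 0.238, 0.009], [0.238, 0.971, -0.028], [-0.016, -0.025, -1.0]]
force: [-2.3, -6.8, 2.1]
opening: 0.148
```

```bash
python3 cov.py -1.35 4
```

```text
t 4.55 g [ 34.  126.9 107.7] F_g [-3.4 -6.3  2.1] op 0.148 rot [[-0.971, 0.238, 0.009], [0.238, 0.971, -0.028], [-0.016, -0.025, -1.0]]
theta -1.3616958841743814 r 53.00848347778762
fix [ 1.1  1.6 -0.1]
[[0.1, -0.1], [0.1, -0.1], [0.1, -0.1], [0.1, -0.1]]
```

The cover is at about -1.36 rad, so I release it and rise.

>>> carry_out(grip=[-0.3,0,0.1,0.1,0.1,0.1,0.1,0.1], slide=[[0,0,0],[0,0,0],[0,0,0],[0,0,-10],[0,0,-20],[0,0,-25],[0,0,-25],[0,0,-20]], twist=[[0,0,0],[0,0,0],[0,0,0],[0,0,0],[-0.01,0.008,0],[-0.008,0.005,0],[-0.006,0.003,0],[0,0,0]])

```text
time_s: 5.35
position: [0.5704, 0.1598, 0.2105]
tcp_rot: [[-0.971, 0.238, -0.006], [0.238, 0.971, 0.007], [0.007, 0.005, -1.0]]
force: [0.3, 1.1, 0.3]
opening: 0.548
```

Run:
```python
from st import *
c=bot.capture("top");np.savez("t2.npz",**c);zoom(c,(180,100,400,240),3.6,"pics/t2.png")
a=g2w([17,-87,160])[0]; print(a,to(a,s))
```

```text
t 5.35 g [ 32.5 133.8 210.5] F_g [0.5 1.  0.3] op 0.548 rot [[-0.971, 0.238, -0.006], [0.238, 0.971, 0.007], [0.007, 0.005, -1.0]]
[ 0.5896005 -0.0606695  0.16     ] [ -71.5 -209.8   48.9]
```

View pics/t2.png

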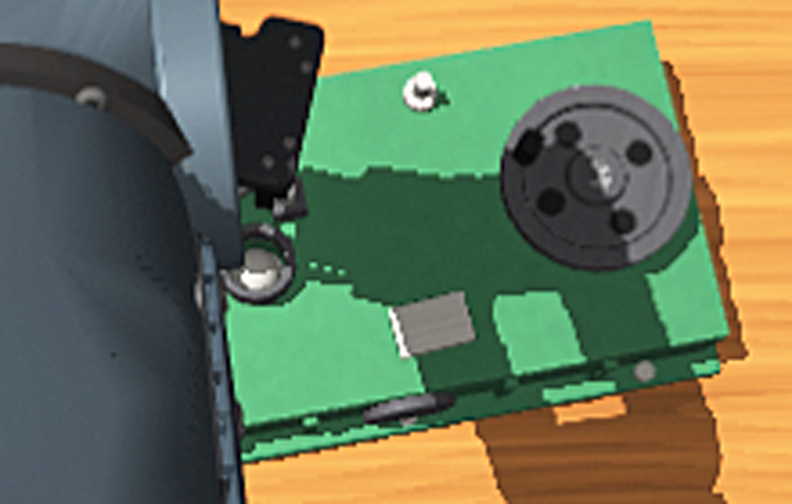

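The port is uncovered, with the ball visible at zoom (258,268). The crank pin is at (528,147), which the ray fixes at g(16.5,-86), radius 42.6 from the axis. Now I move to the crank pin.

>>> carry_out(grip=[0.2,0.2,0.2,0.2,0.2,0.2,0.2,0.2], slide=[[-14,-40,0],[-14,-40,0],[-14,-40,0],[-14,-40,0],[-8,-25,5],[-2,-6,10],[0,0,0],[0,0,0]], twist=[[0,0,0],[0,0,0],[0,0,0],[0,0,0],[0,0,0],[0,0,0],[0,0,0],[0,0,0]])

```text
time_s: 6.2
position: [0.5954, -0.042, 0.2032]
tcp_rot: [[-0.972, 0.233, 0.016], [0.233, 0.972, 0.011], [-0.013, 0.015, -1.0]]
force: [-0.1, 0.6, 0.1]
opening: 0.598
```

Run:
```python
from st import *
print(to(g2w([16.5,-86,113])[0],s))
c=bot.capture("wrist"); zoom(c,(120,130,340,280),3.5,"pics/w3.png",proj(c,g2w([[16.5,-86,134]]),s))
c=bot.capture("top");np.savez("t3.npz",**c);zoom(c,(180,100,400,240),3.6,"pics/t3.png",proj(c,g2w([[-10,75,91]])))
```

```text
t 6.2 g [ 25.6 -69.4 203.2] F_g [0.  0.6 0.1] op 0.598 rot [[-0.972, 0.233, 0.016], [0.233, 0.972, 0.011], [-0.013, 0.015, -1.0]]
[  3.3 -20.1  89.9]
```

View pics/w3.png

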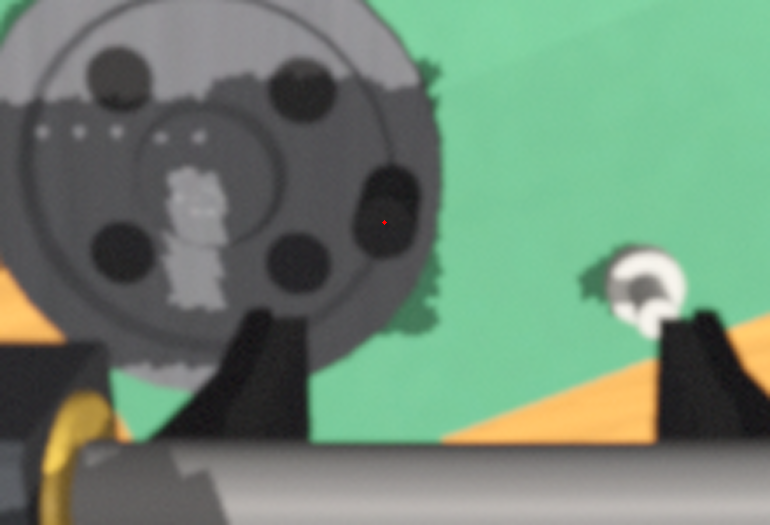

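View pics/t3.png

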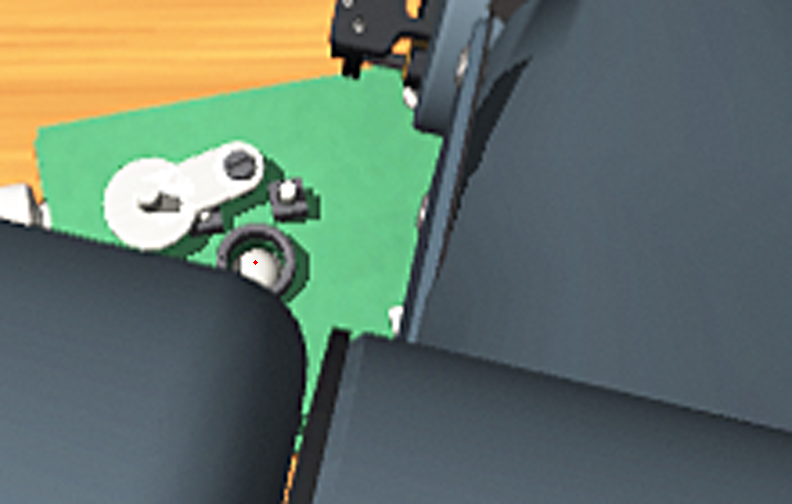

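The dot sits on the crank pin top (wrist zoom 385,222), so the position is confirmed. The top view shows the cover swung clear to the left, and the ball in the port at zoom (258,265).

>>> carry_out(grip=[0.2,0.2,0.2,0.2,0.2], slide=[[2,-11,15],[1,-8,15],[0,0,10],[0,0,0],[0,0,0]], twist=[[0.008,0.006,0],[0.006,0.006,0],[0,0,0],[0,0,0],[0,0,0]])

```text
time_s: 6.8
position: [0.5868, -0.0566, 0.1587]
tcp_rot: [[-0.974, 0.227, -0.003], [0.227, 0.974, 0.001], [0.003, 0.0, -1.0]]
force: [-0.4, -0.0, -1.1]
opening: 0.601
```

Run:
```python
from st import *
print(to(g2w([16.5,-86,113])[0],s))
```

```text
t 6.8 g [ 14.9 -82.5 158.7] F_g [-0.4  0.  -1.1] op 0.601 rot [[-0.974, 0.227, -0.003], [0.227, 0.974, 0.001], [0.003, 0.0, -1.0]]
[-2.9 -2.6 45.7]
```

>>> carry_out(grip=[0.1,0,-0.1,-0.2,-0.4,-0.7,-1,-1,-1,-1], slide=[[-2.5,-2.5,12],[0,0,12],[0,0,12],[0,0,8],[0,0,0],[0,0,0],[0,0,0],[0,0,0],[0,0,0],[0,0,0]], twist=[[0,0,0],[0,0,0],[0,0,0],[0,0,0],[0,0,0],[0,0,0],[0,0,0],[0,0,0],[0,0,0],[0,0,0]])

```text
time_s: 7.8
position: [0.5891, -0.0604, 0.1108]
tcp_rot: [[-0.974, 0.226, -0.002], [0.226, 0.974, -0.0], [0.002, -0.001, -1.0]]
force: [1.2, 0.3, -2.6]
opening: 0.147
```

```bash
cat > wh.py <<'E'
from st import *
import sys
# usage: wh.py tag end_deg_delta nrows
p=w2g(s["position"])[0]; k=p[:2]-[0,-125]; a=np.arctan2(k[1],k[0]); print("pin ang",round(np.degrees(a),1),"r",round(np.hypot(*k),1),"z",p[2]); R=np.array(s["tcp_rot"])
tag=sys.argv[1]
def ball(c):
    Q=w2g(cloud(c).reshape(-1,3)); m=(np.hypot(Q[:,0]+10,Q[:,1]-75)<14)&(Q[:,2]<100); z=Q[m]
    d=np.hypot(z[:,0]+10,z[:,1]-75); q=z[d<6]
    return len(z),(np.round(np.percentile(z[:,2],[50,80,95]),1).tolist() if len(z) else 0),len(q),(round(np.mean(q[:,2]),1) if len(q) else 0)
for n in("top","side"):
    L=[]
    for i in range(2):
        c=bot.capture(n); L.append(ball(c))
    print(n,L); np.savez(f"{tag}_{n}.npz",**c); u=proj(c,g2w([[-10,75,91]]))[0].astype(int)
    zoom(c,(u[0]-30,u[1]-25,u[0]+30,u[1]+25),8,f"pics/{tag}_{n}.png")
d=float(sys.argv[2]);n=int(sys.argv[3])
pt=lambda t:np.array([43*np.cos(t),43*np.sin(t)-125,0])
f=pt(a)-[p[0],p[1],0]; print("fix",np.round(GR@f@R,1))
ts=np.linspace(a,a+np.radians(d),n+1)
print([np.round((GR@(pt(y)-pt(x)))@R,1)[:2].tolist() for x,y in zip(ts[:-1],ts[1:])])
E
python3 wh.py b0 90 12
```

```text
t 7.8 g [ 16.5 -86.7 110.8] F_g [ 1.2  0.1 -2.6] op 0.147 rot [[-0.974, 0.226, -0.002], [0.226, 0.974, -0.0], [0.002, -0.001, -1.0]]
pin ang 66.7 r 41.7 z 110.80284340899493
top [(0, 0, 0, 0), (0, 0, 0, 0)]
side [(36, [77.1, 78.3, 79.7], 19, np.float64(77.9)), (36, [76.6, 78.2, 80.3], 16, np.float64(77.9))]
fix [-0.   1.3 -0. ]
[[5.6, -0.2], [5.5, -1.0], [5.4, -1.7], [5.1, -2.4], [4.7, -3.0], [4.3, -3.6], [3.8, -4.1], [3.2, -4.6], [2.6, -5.0], [1.9, -5.3], [1.2, -5.5], [0.5, -5.6]]
```

View pics/b0_side.png

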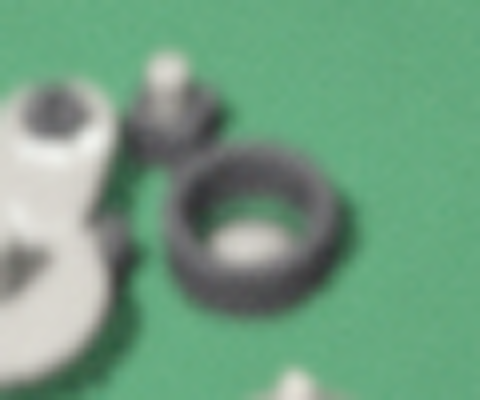

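View pics/b0_top.png

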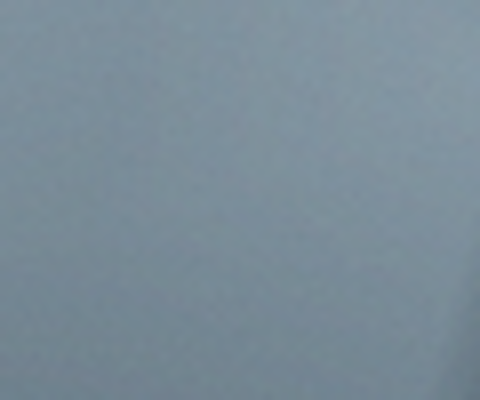

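>>> carry_out(grip=[-1,-1,-1,-1,-1,-1], slide=[[5.6,0.5,0],[5.5,-0.5,0],[5.4,-1.5,0],[5.2,-2.4,0],[4.8,-3,0],[4.4,-3.6,0]], twist=[[0,0,0],[0,0,0],[0,0,0],[0,0,0],[0,0,0],[0,0,0]])

```text
time_s: 8.6
position: [0.5708, -0.0591, 0.1111]
tcp_rot: [[-0.972, 0.234, 0.033], [0.234, 0.972, 0.006], [-0.031, 0.014, -0.999]]
force: [5.4, 6.5, -4.1]
opening: 0.147
```

```bash
python3 wh.py b1 90 12
```

```text
t 8.6 g [ -1.4 -82.5 111.1] F_g [ 6.3  5.6 -4.1] op 0.147 rot [[-0.972, 0.234, 0.033], [0.234, 0.972, 0.006], [-0.031, 0.014, -0.999]]
pin ang 91.8 r 42.5 z 111.10979397166953
top [(0, 0, 0, 0), (0, 0, 0, 0)]
side [(31, [75.7, 76.9, 79.9], 16, np.float64(77.0)), (31, [76.0, 77.6, 78.0], 17, np.float64(76.6))]
fix [0.2 0.5 0. ]
[[5.0, -2.6], [4.6, -3.3], [4.1, -3.8], [3.6, -4.3], [3.0, -4.8], [2.3, -5.1], [1.6, -5.4], [0.9, -5.5], [0.2, -5.6], [-0.6, -5.6], [-1.3, -5.5], [-2.0, -5.3]]
```

Side view: the ball cap at (250,243) in the zoom is visible inside the tube rim. Counter-clockwise lowered the ball from 77.9 to 76.8 mm, so I'll go clockwise.

```bash
cat > pl.py <<'E'
from st import *
import sys
p=w2g(s["position"])[0]; k=p[:2]-[0,-125]; a=np.arctan2(k[1],k[0]); print("pin ang",round(np.degrees(a),1),"r",round(np.hypot(*k),1)); R=np.array(s["tcp_rot"])
d=float(sys.argv[1]);n=int(sys.argv[2]); pt=lambda t:np.array([43*np.cos(t),43*np.sin(t)-125,0])
f=pt(a)-[p[0],p[1],0]; print("fix",np.round(GR@f@R,1)); z=R.T@[0,0,-1]; print("tilt fix wx,wy",-z[1],z[0])
ts=np.linspace(a,a+np.radians(d),n+1)
print([np.round((GR@(pt(y)-pt(x)))@R,1)[:2].tolist() for x,y in zip(ts[:-1],ts[1:])])
E
python3 pl.py -120 12
```

```text
t 8.8 g [ -2.5 -82.5 111. ] F_g [ 5.2  5.2 -2.4] op 0.151 rot [[-0.972, 0.233, 0.03], [0.234, 0.972, 0.006], [-0.028, 0.013, -1.0]]
pin ang 93.3 r 42.6
fix [ 0.2  0.3 -0. ]
tilt fix wx,wy 0.013107898044695204 0.02821091553037164
[[-7.0, 2.7], [-7.4, 1.4], [-7.5, 0.1], [-7.4, -1.2], [-7.1, -2.5], [-6.5, -3.7], [-5.8, -4.7], [-4.9, -5.7], [-3.8, -6.4], [-2.7, -7.0], [-1.4, -7.4], [-0.1, -7.5]]
```

>>> carry_out(grip=[-1,-1,-1,-1,-1,-1,-1], slide=[[-7,2.8,0],[-7.3,2,0],[-7.5,1,0],[-7.5,0,0],[-7.4,-1,0],[-7.2,-2,0],[-6.8,-3,0]], twist=[[0.003,0.006,0],[0.003,0.006,0],[0.003,0.006,0],[0.003,0.006,0],[0,0,0],[0,0,0],[0,0,0]])

```text
time_s: 9.5
position: [0.5968, -0.0636, 0.1105]
tcp_rot: [[-0.972, 0.229, -0.051], [0.229, 0.973, 0.012], [0.052, -0.0, -0.999]]
force: [-3.4, 6.1, 3.2]
opening: 0.153
```

```bash
python3 wh.py b2 -120 12|grep -v '\[\[' ; python3 pl.py -90 12
```

```text
pin ang 55.2 r 41.3 z 110.48722980857731
top [(0, 0, 0, 0), (0, 0, 0, 0)]
side [(38, [78.1, 79.8, 80.2], 21, np.float64(79.0)), (38, [78.0, 79.4, 80.5], 20, np.float64(79.0))]
fix [-0.4  1.6 -0. ]
t 9.7 g [ 24.7 -92.  110.5] F_g [-2.5  5.   3.7] op 0.148 rot [[-0.972, 0.229, -0.048], [0.229, 0.973, 0.01], [0.049, -0.001, -0.999]]
pin ang 53.1 r 41.2
fix [-0.4  1.7 -0. ]
tilt fix wx,wy -0.0011771136311589194 -0.04857024108285371
[[-5.3, -1.8], [-5.1, -2.5], [-4.7, -3.1], [-4.2, -3.7], [-3.7, -4.2], [-3.2, -4.7], [-2.5, -5.0], [-1.8, -5.3], [-1.1, -5.5], [-0.4, -5.6], [0.3, -5.6], [1.1, -5.5]]
```

>>> carry_out(grip=[-1,-1,-1,-1,-1,-1,-1,-1], slide=[[-7,-2,0],[-6.7,-3,0],[-6.2,-3.8,0],[-5.7,-4.6,0],[-5.1,-5.3,0],[-4.4,-6,0],[-3.6,-6.5,0],[-2.8,-6.9,0]], twist=[[0,-0.012,0],[0,-0.012,0],[0,-0.01,0],[0,-0.01,0],[0,-0.008,0],[0,-0.006,0],[0,-0.004,0],[0,-0.004,0]])

```text
time_s: 10.5
position: [0.6178, -0.091, 0.1109]
tcp_rot: [[-0.973, 0.231, -0.01], [0.231, 0.973, 0.027], [0.016, 0.024, -1.0]]
force: [1.0, 7.3, -0.1]
opening: 0.148
```

```bash
python3 wh.py b3 -120 12|grep -v '\[\[' ; python3 pl.py -90 12
```

```text
pin ang 5.2 r 40.3 z 110.89377798087138
top [(0, 0, 0, 0), (0, 0, 0, 0)]
side [(56, [83.4, 84.3, 85.7], 20, np.float64(84.3)), (57, [83.0, 84.5, 85.5], 23, np.float64(84.0))]
fix [-2.4  1.3 -0. ]
t 10.7 g [  40.2 -122.6  110.9] F_g [ 2.   4.2 -0.7] op 0.151 rot [[-0.973, 0.231, -0.009], [0.23, 0.973, 0.025], [0.015, 0.022, -1.0]]
pin ang 3.5 r 40.3
fix [-2.4  1.2 -0. ]
tilt fix wx,wy 0.02224459251194908 -0.014893766624155024
[[-2.1, -5.2], [-1.4, -5.4], [-0.7, -5.6], [0.0, -5.6], [0.8, -5.6], [1.5, -5.4], [2.2, -5.2], [2.9, -4.8], [3.5, -4.4], [4.0, -3.9], [4.5, -3.4], [4.9, -2.8]]
```

>>> carry_out(grip=[-1,-1,-1,-1,-1,-1,-1,-1], slide=[[-3,-6.8,0],[-2,-7.1,0],[-1,-7.3,0],[0,-7.3,0],[1,-7.2,0],[1.9,-7.1,0],[2.8,-6.8,0],[3.7,-6.3,0]], twist=[[0.008,-0.004,0],[0.008,-0.004,0],[0.008,0,0],[0.008,0,0],[0.006,0,0],[0.006,0,0],[0.006,0,0],[0.006,0,0]])

```text
time_s: 11.5
position: [0.6092, -0.1288, 0.1112]
tcp_rot: [[-0.972, 0.236, 0.001], [0.236, 0.972, -0.006], [-0.002, -0.006, -1.0]]
force: [4.5, 4.5, -3.4]
opening: 0.15
```

```bash
python3 wh.py b4 -120 12|grep -v '\[\[' ; python3 pl.py -90 12
```

```text
pin ang -51.5 r 41.4 z 111.18889661565153
top [(0, 0, 0, 0), (0, 0, 0, 0)]
side [(82, [87.0, 89.3, 90.4], 21, np.float64(89.0)), (81, [87.3, 89.0, 90.3], 22, np.float64(88.4))]
fix [-1.4 -0.8  0. ]
t 11.7 g [  24.9 -158.   111.2] F_g [ 4.1  2.6 -3.9] op 0.148 rot [[-0.972, 0.235, -0.001], [0.235, 0.972, -0.007], [-0.001, -0.007, -1.0]]
pin ang -52.9 r 41.4
fix [-1.4 -0.8  0. ]
tilt fix wx,wy -0.007303405771871081 0.0008409422552276345
[[3.1, -4.7], [3.7, -4.2], [4.2, -3.7], [4.7, -3.1], [5.1, -2.5], [5.3, -1.8], [5.5, -1.1], [5.6, -0.3], [5.6, 0.4], [5.5, 1.1], [5.3, 1.8], [5.0, 2.5]]
```

>>> carry_out(grip=[-1,-1,-1,-1,-1], slide=[[3.8,-6,0],[4.6,-5.5,0],[5.3,-4.8,0],[5.9,-4.2,0],[6.4,-3.5,0]], twist=[[0,0.004,0],[0,0.004,0],[0,0.006,0],[0,0.006,0],[0,0.006,0]])

```text
time_s: 12.2
position: [0.5871, -0.1429, 0.1111]
tcp_rot: [[-0.971, 0.238, -0.007], [0.238, 0.971, 0.003], [0.007, 0.002, -1.0]]
force: [5.2, 3.2, -5.3]
opening: 0.15
```

```bash
python3 wh.py b5 -120 12|grep -v '\[\[' ; python3 pl.py -90 12
```

```text
pin ang -87.8 r 42.9 z 111.1067876661554
top [(0, 0, 0, 0), (0, 0, 0, 0)]
side [(91, [87.6, 89.3, 91.2], 22, np.float64(89.7)), (92, [87.4, 89.7, 91.2], 19, np.float64(90.1))]
fix [-0.  -0.1 -0. ]
t 12.4 g [   0.5 -167.9  111.1] F_g [ 3.6  1.8 -5. ] op 0.152 rot [[-0.971, 0.237, -0.01], [0.237, 0.971, 0.003], [0.01, 0.001, -1.0]]
pin ang -89.4 r 42.9
fix [-0.  -0.1 -0. ]
tilt fix wx,wy 0.000729787232328178 -0.009976739691270428
[[5.3, -1.9], [5.5, -1.2], [5.6, -0.5], [5.6, 0.3], [5.5, 1.0], [5.4, 1.7], [5.1, 2.4], [4.7, 3.1], [4.3, 3.6], [3.8, 4.2], [3.2, 4.6], [2.6, 5.0]]
```

Near the top. I'll go past it for a good sine fit.

>>> carry_out(grip=[-1,-1,-1,-1,-1], slide=[[7,-2.5,0],[7.2,-1.5,0],[7.4,-0.6,0],[7.4,0.2,0],[7.3,1,0]], twist=[[0,0,0],[0,0.004,0],[0,0.006,0],[0,0.006,0],[0,0.006,0]])

```text
time_s: 12.9
position: [0.56, -0.1411, 0.1113]
tcp_rot: [[-0.971, 0.237, -0.009], [0.237, 0.971, 0.0], [0.009, -0.002, -1.0]]
force: [6.8, 0.8, -8.5]
opening: 0.152
```

```bash
python3 wh.py b6 -120 12|grep -v '\[\[' ; python3 pl.py -90 12
```

```text
pin ang -124.0 r 44.4 z 111.2816293471075
top [(0, 0, 0, 0), (0, 0, 0, 0)]
side [(84, [86.0, 87.8, 89.5], 24, np.float64(87.4)), (85, [85.5, 87.2, 89.2], 24, np.float64(87.3))]
fix [-0.3  1.4 -0. ]
t 13.1 g [ -26.  -161.1  111.2] F_g [ 5.1  0.1 -7.2] op 0.156 rot [[-0.971, 0.237, -0.012], [0.237, 0.971, 0.001], [0.012, -0.002, -1.0]]
pin ang -125.8 r 44.5
fix [-0.3  1.5 -0. ]
tilt fix wx,wy -0.00160614101950498 -0.012081418867972867
[[5.4, 1.6], [5.1, 2.3], [4.8, 3.0], [4.4, 3.6], [3.9, 4.1], [3.3, 4.6], [2.7, 5.0], [2.0, 5.3], [1.3, 5.5], [0.6, 5.6], [-0.2, 5.6], [-0.9, 5.6]]
```

>>> carry_out(grip=[-1,-1,-1,-1,-1,-1], slide=[[7.1,2,0],[6.8,2.9,0],[6.4,3.7,0],[5.9,4.5,0],[5.3,5.1,0],[4.7,5.8,0]], twist=[[0,-0.004,0],[0,0,0],[0,0,0],[0,0,0],[0,0,0],[0,0,0]])

```text
time_s: 13.7
position: [0.5375, -0.1195, 0.1113]
tcp_rot: [[-0.972, 0.234, 0.009], [0.234, 0.972, -0.02], [-0.014, -0.017, -1.0]]
force: [4.5, -4.5, -8.2]
opening: 0.148
```

```bash
python3 wh.py b7 -120 12|grep -v '\[\['
cat > fit.py <<'E'
from h import *
from scipy.optimize import least_squares
# tcp positions in world, image files
T=dict(b0=[.5891,-.0604],b1=[.5708,-.0591],b2=[.5968,-.0636],b3=[.6178,-.0910],b4=[.6092,-.1288],b5=[.5871,-.1429],b6=[.5600,-.1411])
import sys
for a in sys.argv[1:]:
    n,x,y=a.split(","); T[n]=[float(x),float(y)]
P=np.array([w2g([x,y,0])[0][:2] for x,y in T.values()])
f=least_squares(lambda q:np.hypot(P[:,0]-q[0],P[:,1]-q[1])-q[2],[0,-125,43]); print("circle",f.x,np.round(f.fun,1))
for nm,(cx,cy) in dict(nom=(0,-125),fit=f.x[:2]).items():
    A=np.arctan2(P[:,1]-cy,P[:,0]-cx); Z=[];V=[]
    for n in T:
        c=dict(np.load(f"{n}_side.npz")); Q=w2g(cloud(c).reshape(-1,3)); d=np.hypot(Q[:,0]+10,Q[:,1]-75); m=(d<6)&(Q[:,2]<100)
        # sphere-top estimate: z + (15-sqrt(225-d^2))
        Z.append(np.mean(Q[m][:,2]+15-np.sqrt(225-d[m]**2)))
    Z=np.array(Z);M=np.c_[np.cos(A),np.sin(A),np.ones(len(A))];k,*_=np.linalg.lstsq(M,Z,rcond=None)
    print(nm,np.degrees(A).round(0),Z.round(1),"amp",np.hypot(*k[:2]),"mean",k[2],"peak",np.degrees(np.arctan2(k[1],k[0])),"res",(M@k-Z).round(1))
    cov=np.linalg.inv(M.T@M)*.4**2; a=np.hypot(*k[:2]); print(" sd deg",np.degrees(np.sqrt(cov[0,0])/a))
E
```

```text
pin ang -164.6 r 45.3 z 111.2569092707334
top [(0, 0, 0, 0), (0, 0, 0, 0)]
side [(66, [81.7, 82.8, 84.8], 26, np.float64(82.3)), (65, [81.5, 83.3, 84.3], 23, np.float64(82.5))]
fix [-1.8  1.4  0. ]
```

```bash
python3 fit.py b7,.5375,-.1195; python3 pl.py 90 12
```

```text
circle [  -2.4891642  -125.16148523   42.84908144] [ 0.1 -0.2  0.2 -0.1 -0.1  0.   0.1 -0. ]
nom [  67.   92.   55.    5.  -52.  -88. -124. -165.] [78.4 77.2 79.6 84.7 88.9 90.6 87.9 83.1] amp 6.561728397517379 mean 83.54358430390764 peak -74.50908874180503 res [ 0.1 -0.  -0.3  0.1  0.6 -0.7 -0.1  0.4]
 sd deg 2.1172123430680685
fit [  64.   88.   53.    5.  -49.  -84. -121. -164.] [78.4 77.2 79.6 84.7 88.9 90.6 87.9 83.1] amp 6.674829555460671 mean 83.42455863775557 peak -73.91871162331628 res [ 0.1 -0.1 -0.2  0.   0.5 -0.6 -0.   0.3]
 sd deg 2.087942676448245
t 13.9 g [ -44.1 -135.7  111.2] F_g [ 2.8 -4.1 -6.8] op 0.151 rot [[-0.972, 0.234, 0.008], [0.234, 0.972, -0.018], [-0.012, -0.015, -1.0]]
pin ang -166.4 r 45.3
fix [-1.9  1.4  0. ]
tilt fix wx,wy -0.015239825915827943 0.01166392758095563
[[-3.6, -4.3], [-4.1, -3.8], [-4.6, -3.2], [-5.0, -2.6], [-5.3, -1.9], [-5.5, -1.2], [-5.6, -0.5], [-5.6, 0.2], [-5.5, 1.0], [-5.4, 1.7], [-5.1, 2.4], [-4.7, 3.0]]
```

Run:
```python
from h import *
rows=[]
for n in ["b1","b0","b2","b3","b4","b5","b6","b7"]:
    c=dict(np.load(f"{n}_side.npz")); u=proj(c,g2w([[-10,75,91]]))[0].astype(int)
    im=c["color"][u[1]-14:u[1]+14,u[0]-17:u[0]+17]
    hs=cv2.cvtColor(im,cv2.COLOR_RGB2HSV).astype(int)
    rows.append(cv2.resize(im[:,:,::-1],None,fx=5.8,fy=5.8,interpolation=cv2.INTER_NEAREST))
    m=((hs[...,1]<60)&(hs[...,2]>125)).astype(np.uint8); k,l,st,ce=cv2.connectedComponentsWithStats(m)
    i=[j for j in range(1,k) if np.hypot(*(ce[j]-[17,14]))<9]; print(n,[(st[j][4],ce[j].round(2).tolist(),st[j][:4].tolist()) for j in i])
cv2.imwrite("pics/row.png",np.vstack([np.hstack(rows[:4]),np.hstack(rows[4:])]))
```

```text
b1 [(np.int32(1), [18.0, 6.0], [18, 6, 1, 1]), (np.int32(10), [24.2, 8.8], [20, 7, 9, 6]), (np.int32(57), [18.19, 19.11], [13, 16, 11, 7])]
b0 [(np.int32(2), [17.5, 6.5], [17, 6, 2, 2]), (np.int32(10), [24.1, 8.7], [20, 7, 9, 6]), (np.int32(61), [17.92, 19.05], [13, 16, 11, 7])]
b2 [(np.int32(2), [15.5, 6.5], [15, 6, 2, 2]), (np.int32(12), [22.58, 8.25], [18, 6, 11, 7]), (np.int32(68), [18.01, 18.91], [12, 16, 13, 7])]
b3 [(np.int32(1), [16.0, 7.0], [16, 7, 1, 1]), (np.int32(9), [23.0, 8.22], [19, 7, 9, 5]), (np.int32(92), [17.57, 18.11], [11, 14, 13, 9])]
b4 [(np.int32(1), [15.0, 6.0], [15, 6, 1, 1]), (np.int32(1), [18.0, 6.0], [18, 6, 1, 1]), (np.int32(9), [23.78, 8.44], [20, 7, 8, 5]), (np.int32(107), [16.87, 17.55], [11, 13, 13, 10])]
b5 [(np.int32(1), [18.0, 6.0], [18, 6, 1, 1]), (np.int32(9), [23.78, 8.44], [20, 7, 8, 5]), (np.int32(116), [16.77, 17.16], [10, 12, 14, 11])]
b6 [(np.int32(1), [16.0, 7.0], [16, 7, 1, 1]), (np.int32(9), [24.0, 8.78], [20, 7, 9, 6]), (np.int32(111), [17.16, 17.37], [11, 12, 14, 11])]
b7 [(np.int32(10), [24.2, 8.8], [20, 7, 9, 6]), (np.int32(93), [17.83, 17.97], [12, 14, 13, 9])]
```

View pics/row.png

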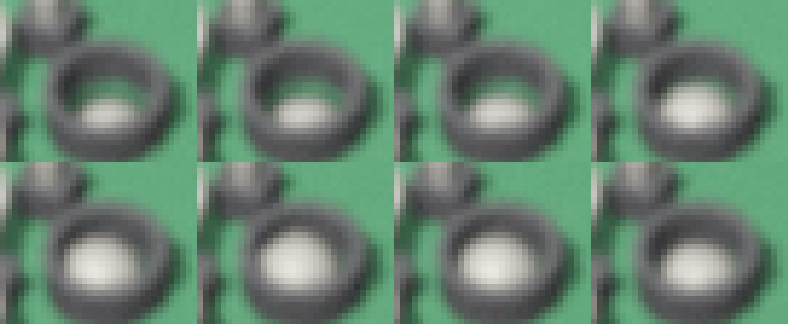

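The ball cap is largest in the fifth to seventh frames, at pin angles of about -50 to -120°. Depth puts the peak near -74° and cap area puts it nearer -85°. I'll take averaged readings on the way back to settle it.

```bash
cat > wm.py <<'E'
from st import *
import sys,json
C=np.array([-2.5,-125.2]); tag=sys.argv[1]
D_=[];I=[];A0=[]
for i in range(8):
    s=bot.read_state(); q=w2g(s["position"])[0][:2]-C; A0.append(np.degrees(np.arctan2(q[1],q[0])))
    c=bot.capture("side"); I.append(c["color"].astype(float)); D_.append(c["depth"].astype(float))
c["depth"]=np.mean(D_,0); c["color"]=np.mean(I,0).astype(np.float32); np.savez(tag+"_m.npz",**c)
Q=w2g(cloud(c).reshape(-1,3)); d=np.hypot(Q[:,0]+10,Q[:,1]-75)
z=[]
for r in(5,6,8,10):
    m=(d<r)&(Q[:,2]<100)&(Q[:,2]>72); z.append(np.mean(Q[m][:,2]+15-np.sqrt(225-d[m]**2)))
im=cv2.resize(c["color"],None,fx=4,fy=4,interpolation=cv2.INTER_CUBIC)
u=proj(c,g2w([[-10,75,91]]))[0]; x,y=(4*u).astype(int); w=im[y-56:y+56,x-68:x+68]
hs=cv2.cvtColor(np.clip(w,0,255).astype(np.float32)/255,cv2.COLOR_RGB2HSV); m=((hs[...,1]<.24)&(hs[...,2]>.5)).astype(np.uint8)
k,l,st,ce=cv2.connectedComponentsWithStats(m); j=max([j for j in range(1,k) if np.hypot(*(ce[j]-[70,70]))<30],key=lambda j:st[j][4])
rec=dict(a=A0,z=z,area=int(st[j][4])/16,cy=ce[j][1]/4,top=int(st[j][1])/4); print({k:np.round(v,2).tolist() for k,v in rec.items()})
L=json.load(open("m.json")) if __import__("os").path.exists("m.json") else {}
L[tag]={k:np.array(v).tolist() for k,v in rec.items()};json.dump(L,open("m.json","w"))
s=bot.read_state();p=w2g(s["position"])[0]; a=np.radians(A0[-1]);R=np.array(s["tcp_rot"])
pt=lambda t:np.array([42.9*np.cos(t),42.9*np.sin(t),0]); zz=R.T@[0,0,-1]; print("tilt fix",-zz[1],zz[0],"z",p[2],"F",np.round(s["force"],1))
ts=a+np.radians(7.0)*np.arange(13)*float(sys.argv[2])
print("7deg x1.35:",[np.round((GR@(pt(y)-pt(x)))@R*1.35,1)[:2].tolist() for x,y in zip(ts[:-1],ts[1:])])
E
python3 wm.py m0 1
```

```text
t 13.9 g [ -44.1 -135.7  111.2] F_g [ 2.8 -4.1 -6.8] op 0.151 rot [[-0.972, 0.234, 0.008], [0.234, 0.972, -0.018], [-0.012, -0.015, -1.0]]
{'a': [-165.86, -165.8, -165.87, -165.9, -165.88, -165.92, -165.9, -165.91], 'z': [83.03, 82.91, 83.08, 83.28], 'area': 90.94, 'cy': 17.52, 'top': 13.0}
tilt fix -0.015082395203272779 0.011839281454386294 z 111.20285679736647 F [ 2.9 -3.3 -7. ]
7deg x1.35: [[-4.6, -5.4], [-5.2, -4.8], [-5.7, -4.1], [-6.2, -3.4], [-6.6, -2.6], [-6.8, -1.8], [-7.0, -1.0], [-7.1, -0.1], [-7.0, 0.8], [-6.9, 1.6], [-6.6, 2.4], [-6.3, 3.2]]
```

>>> carry_out(grip=[-1,-1,-1,-1,-1,-1,-1], slide=[[-4.6,-5.4,-0.3],[-5.2,-4.8,0],[-5.7,-4.1,0],[-6.2,-3.4,0],[-6.6,-2.6,0],[-6.8,-1.8,0],[0,0,0]], twist=[[-0.006,0.003,0],[-0.006,0,0],[-0.004,-0.004,0],[0,-0.004,0],[0,-0.006,0],[0,-0.006,0],[0,0,0]])

```text
time_s: 15.0
position: [0.5429, -0.1287, 0.111]
tcp_rot: [[-0.971, 0.237, -0.024], [0.236, 0.971, 0.035], [0.032, 0.029, -0.999]]
force: [6.1, -2.2, -7.6]
opening: 0.151
```

```bash
python3 wm.py m1 1
```

```text
t 15.0 g [ -39.7 -146.9  111. ] F_g [ 5.7 -3.1 -7.6] op 0.151 rot [[-0.971, 0.237, -0.024], [0.236, 0.971, 0.035], [0.032, 0.029, -0.999]]
{'a': [-149.82, -149.68, -149.66, -149.64, -149.65, -149.63, -149.66, -149.64], 'z': [84.98, 85.03, 85.08, 85.25], 'area': 98.62, 'cy': 17.28, 'top': 12.5}
tilt fix 0.028360987796674925 -0.03243342885521458 z 110.70674414280673 F [ 0.3 -0.2 -0.8]
7deg x1.35: [[-5.9, -3.9], [-6.3, -3.1], [-6.7, -2.4], [-6.9, -1.5], [-7.0, -0.7], [-7.1, 0.2], [-7.0, 1.1], [-6.8, 1.9], [-6.5, 2.7], [-6.2, 3.5], [-5.7, 4.2], [-5.1, 4.9]]
```

>>> carry_out(grip=[-1,-1,-1,-1,-1,-1,-1,-1], slide=[[-5.9,-3.9,0],[-6.3,-3.1,0],[-6.7,-2.4,0],[-6.9,-1.5,0],[-7,-0.7,0],[-7.1,0.2,0],[-7,1.1,0],[0,0,0]], twist=[[0.008,-0.01,0],[0.008,-0.01,0],[0.006,-0.01,0],[0.004,-0.008,0],[0.002,-0.006,0],[0,-0.006,0],[0,-0.006,0],[0,0,0]])

```text
time_s: 16.2
position: [0.562, -0.1421, 0.1109]
tcp_rot: [[-0.972, 0.233, -0.032], [0.232, 0.973, 0.012], [0.034, 0.004, -0.999]]
force: [4.0, 2.1, -2.5]
opening: 0.149
```

```bash
python3 wm.py m2 1
```

```text
t 16.2 g [ -23.  -163.1  110.9] F_g [ 4.3  1.5 -2.5] op 0.149 rot [[-0.972, 0.233, -0.032], [0.232, 0.973, 0.012], [0.034, 0.004, -0.999]]
{'a': [-118.38, -118.22, -118.22, -118.19, -118.19, -118.21, -118.21, -118.21], 'z': [88.33, 88.1, 88.04, 88.1], 'area': 112.62, 'cy': 16.78, 'top': 11.5}
tilt fix 0.0035146288469975976 -0.03393016585022838 z 110.7788769310877 F [-0.1 -1.5  1.2]
7deg x1.35: [[-7.1, -0.3], [-7.0, 0.6], [-6.9, 1.4], [-6.7, 2.3], [-6.4, 3.1], [-5.9, 3.8], [-5.4, 4.5], [-4.8, 5.1], [-4.2, 5.7], [-3.5, 6.2], [-2.7, 6.5], [-1.9, 6.8]]
```

>>> carry_out(grip=[-1,-1,-1,-1,-1,-1,-1,-1], slide=[[-7.1,-0.3,0],[-7,0.6,0],[-6.9,1.4,0],[-6.7,2.3,0],[-6.4,3.1,0],[-5.9,3.8,0],[-5.4,4.5,0],[0,0,0]], twist=[[0,-0.01,0],[0,-0.01,0],[-0.002,-0.01,0],[-0.004,-0.008,0],[-0.004,-0.006,0],[-0.004,-0.004,0],[-0.004,-0.004,0],[0,0,0]])

```text
time_s: 17.4
position: [0.5925, -0.1413, 0.1106]
tcp_rot: [[-0.974, 0.224, -0.019], [0.224, 0.975, 0.013], [0.021, 0.008, -1.0]]
force: [1.4, 3.1, 0.7]
opening: 0.152
```

```bash
python3 wm.py m3 1
```

```text
t 17.4 g [   7.3 -167.1  110.6] F_g [1.8 2.8 0.7] op 0.152 rot [[-0.974, 0.224, -0.019], [0.224, 0.975, 0.013], [0.021, 0.008, -1.0]]
{'a': [-76.84, -76.69, -76.7, -76.73, -76.74, -76.76, -76.76, -76.78], 'z': [90.2, 90.18, 89.92, 89.93], 'area': 117.75, 'cy': 16.51, 'top': 11.0}
tilt fix 0.007881366087425548 -0.020741568977328716 z 110.58584954730608 F [0.7 0.4 0.3]
7deg x1.35: [[-5.5, 4.4], [-4.9, 5.1], [-4.3, 5.6], [-3.6, 6.1], [-2.8, 6.5], [-2.0, 6.8], [-1.2, 7.0], [-0.3, 7.1], [0.6, 7.0], [1.4, 6.9], [2.3, 6.7], [3.1, 6.4]]
```

>>> carry_out(grip=[-1,-1,-1,-1,-1,-1,-1,-1], slide=[[-5.5,4.4,0],[-4.9,5.1,0],[-4.3,5.6,0],[-3.6,6.1,0],[-2.8,6.5,0],[-2,6.8,0],[-1.2,7,0],[0,0,0]], twist=[[0,-0.008,0],[0,-0.006,0],[-0.002,-0.006,0],[-0.004,-0.004,0],[-0.004,-0.003,0],[-0.004,-0.002,0],[-0.004,0,0],[0,0,0]])

```text
time_s: 18.6
position: [0.6161, -0.1177, 0.1106]
tcp_rot: [[-0.976, 0.216, -0.009], [0.216, 0.976, 0.002], [0.01, 0.0, -1.0]]
force: [0.7, 4.0, 1.6]
opening: 0.155
```

```bash
python3 wm.py m4 1
```

```text
t 18.6 g [  34.2 -147.4  110.6] F_g [1.3 3.8 1.6] op 0.155 rot [[-0.976, 0.216, -0.009], [0.216, 0.976, 0.002], [0.01, 0.0, -1.0]]
{'a': [-31.17, -31.05, -31.02, -31.05, -31.05, -31.03, -31.11, -31.08], 'z': [88.43, 88.35, 88.31, 88.34], 'area': 104.62, 'cy': 17.14, 'top': 12.0}
tilt fix 0.00020239119464443442 -0.009417245525506835 z 110.64252632326941 F [2.7 2.5 1. ]
7deg x1.35: [[-0.8, 7.0], [0.1, 7.1], [1.0, 7.0], [1.8, 6.8], [2.6, 6.6], [3.4, 6.2], [4.1, 5.7], [4.8, 5.2], [5.4, 4.6], [5.9, 3.9], [6.3, 3.1], [6.7, 2.3]]
```

>>> carry_out(grip=[-1,-1,-1,-1,-1,-1,-1,-1], slide=[[-0.8,7,0],[0.1,7.1,0],[1,7,0],[1.8,6.8,0],[2.6,6.6,0],[3.4,6.2,0],[4.1,5.7,0],[0,0,0]], twist=[[0,-0.004,0],[0,-0.002,0],[-0.002,0,0],[-0.003,0,0],[-0.003,0.002,0],[-0.003,0.002,0],[-0.003,0.003,0],[0,0,0]])

```text
time_s: 19.8
position: [0.6166, -0.0864, 0.1106]
tcp_rot: [[-0.978, 0.21, -0.001], [0.21, 0.978, -0.016], [-0.002, -0.016, -1.0]]
force: [0.1, 3.6, 0.5]
opening: 0.154
```

```bash
python3 wm.py m5 -1
python3 - <<'E'
import json,numpy as np
L=json.load(open("m.json"));A=np.radians([np.mean(v["a"]) for v in L.values()])
for nm,Z in dict(z6=[v["z"][1] for v in L.values()],z8=[v["z"][2] for v in L.values()],z10=[v["z"][3] for v in L.values()],area=[v["area"] for v in L.values()],cy=[-v["cy"] for v in L.values()]).items():
    Z=np.array(Z);M=np.c_[np.cos(A),np.sin(A),np.ones(len(A))];k=np.linalg.lstsq(M,Z,rcond=None)[0];print(nm,np.degrees(np.arctan2(k[1],k[0])),np.hypot(*k[:2]),(M@k-Z).round(2))
E
```

```text
t 19.8 g [  39.6 -116.6  110.6] F_g [0.6 3.6 0.5] op 0.154 rot [[-0.978, 0.21, -0.001], [0.21, 0.978, -0.016], [-0.002, -0.016, -1.0]]
{'a': [11.48, 11.67, 11.64, 11.64, 11.64, 11.62, 11.64, 11.61], 'z': [84.16, 84.11, 84.03, 84.07], 'area': 86.88, 'cy': 17.74, 'top': 13.25}
tilt fix -0.016418997008601485 0.0018081956660858983 z 110.64718789975318 F [2.1 1.9 0.4]
7deg x1.35: [[-3.5, -6.2], [-2.7, -6.5], [-1.9, -6.8], [-1.0, -7.0], [-0.2, -7.1], [0.7, -7.0], [1.6, -6.9], [2.4, -6.7], [3.2, -6.3], [3.9, -5.9], [4.6, -5.4], [5.2, -4.8]]
z6 -72.69479797767536 6.7617686044245024 [ 0.1  -0.12  0.03 -0.05  0.09 -0.05]
z8 -73.23052783696491 6.514712091278378 [ 0.07 -0.1   0.02  0.03 -0.03  0.01]
z10 -73.76397898823521 6.397539312666497 [ 0.07 -0.11  0.04  0.04 -0.06  0.02]
area -82.31772051886662 29.360188456628407 [ 0.27  0.59 -0.93 -0.62  1.67 -0.98]
cy -83.85130589475907 1.0947900828010806 [-0.01  0.05 -0.   -0.09  0.12 -0.06]
```

The averaged depth fits a clean sine (residuals about 0.1 mm, amplitude 6.8 mm), with its peak at about -73°. Cap area is affected by shadow and gives about -82°, a difference of less than 0.1 mm in height. I'll go back to -74°.

>>> carry_out(grip=[-1,-1,-1,-1,-1,-1,-1,-1], slide=[[-3.5,-6.2,0],[-2.7,-6.5,0],[-1.9,-6.8,0],[-1,-7,0],[-0.2,-7.1,0],[0.7,-7,0],[1.6,-6.9,0],[0,0,0]], twist=[[-0.004,0,0],[-0.002,0,0],[0,0,0],[0.002,0,0],[0.002,0,0],[0.002,0,0],[0.002,0,0],[0,0,0]])

```text
time_s: 21.0
position: [0.6145, -0.1211, 0.1107]
tcp_rot: [[-0.977, 0.212, -0.0], [0.212, 0.977, 0.005], [0.001, 0.005, -1.0]]
force: [-0.5, -2.1, 0.5]
opening: 0.152
```

```bash
python3 wm.py m6 -1
```

```text
t 21.0 g [  32.1 -150.6  110.7] F_g [-0.8 -2.   0.5] op 0.152 rot [[-0.977, 0.212, -0.0], [0.212, 0.977, 0.005], [0.001, 0.005, -1.0]]
{'a': [-36.3, -36.39, -36.38, -36.35, -36.35, -36.35, -36.29, -36.32], 'z': [89.11, 89.02, 88.93, 88.93], 'area': 103.12, 'cy': 17.18, 'top': 12.0}
tilt fix 0.005267563922892018 -0.001331820058516923 z 110.76030312259712 F [-0.1 -1.8  0.8]
7deg x1.35: [[2.3, -6.7], [3.1, -6.4], [3.8, -6.0], [4.5, -5.5], [5.1, -4.9], [5.7, -4.2], [6.2, -3.5], [6.5, -2.7], [6.8, -1.9], [7.0, -1.0], [7.1, -0.2], [7.0, 0.7]]
```

>>> carry_out(grip=[-1,-1,-1,-1,-1,-1,-1], slide=[[2.3,-6.7,0],[3.1,-6.4,0],[3.8,-6,0],[4.5,-5.5,0],[5.1,-4.9,0],[3.5,-2.6,0],[0,0,0]], twist=[[0.002,0,0],[0.002,0,0],[0.001,0,0],[0,0,0],[0,0,0],[0,0,0],[0,0,0]])

```text
time_s: 22.1
position: [0.5957, -0.1398, 0.1108]
tcp_rot: [[-0.976, 0.218, 0.024], [0.219, 0.976, 0.015], [-0.02, 0.019, -1.0]]
force: [-0.7, -2.2, -1.2]
opening: 0.147
```

```bash
python3 wm.py m7 -1
```

```text
t 22.1 g [  10.6 -166.1  110.8] F_g [-1.  -2.  -1.2] op 0.147 rot [[-0.976, 0.218, 0.024], [0.219, 0.976, 0.015], [-0.02, 0.019, -1.0]]
{'a': [-72.19, -72.32, -72.3, -72.3, -72.29, -72.31, -72.31, -72.3], 'z': [90.41, 90.26, 90.25, 90.08], 'area': 112.31, 'cy': 16.74, 'top': 11.25}
tilt fix 0.01924813947134743 0.01944719650932115 z 110.78010625240148 F [ 1.9 -0.3 -2.5]
7deg x1.35: [[5.7, -4.1], [6.2, -3.4], [6.6, -2.6], [6.8, -1.8], [7.0, -1.0], [7.1, -0.1], [7.0, 0.8], [6.9, 1.6], [6.6, 2.4], [6.3, 3.2], [5.9, 4.0], [5.3, 4.7]]
```

The pin is at -72.3°, with the ball top at about 90.3 mm, the highest reading. I release and rise straight up.

>>> carry_out(grip=[-0.6,-0.3,-0.1,0,0,0,0,0,0,0], slide=[[0,0,0],[0,0,0],[0,0,0],[0,0,-5],[0,0,-12],[0,0,-20],[0,0,-25],[0,0,-30],[0,0,-15],[0,0,0]], twist=[[0,0,0],[0,0,0],[0,0,0],[0,0,0],[0,0,0],[0.005,0.005,0],[0.005,0.005,0],[0,0,0],[0,0,0],[0,0,0]])

```text
time_s: 23.5
position: [0.5925, -0.1403, 0.2262]
tcp_rot: [[-0.976, 0.219, 0.009], [0.219, 0.976, 0.008], [-0.007, 0.01, -1.0]]
force: [1.1, -0.5, -0.4]
opening: 0.497
```

Run:
```python
from st import *
print(to(g2w([-100,-60,230])[0],s))
```

```text
t 23.5 g [   7.4 -166.1  226.2] F_g [ 1.  -0.6 -0.4] op 0.497 rot [[-0.976, 0.219, 0.009], [0.219, 0.976, 0.008], [-0.007, 0.01, -1.0]]
[138.9  59.   -4.1]
```

>>> carry_out(grip=[0,0,0,0,0,0,0,0], slide=[[5,-40,-5],[5,-45,-5],[5,-45,0],[5,-45,0],[5,-45,0],[5,-40,0],[0,0,0],[0,0,0]], twist=[[0,0,0],[0,0,0],[0,0,0],[0,0,0],[0,0,0],[0,0,0],[0,0,0],[0,0,0]])

```text
time_s: 24.3
position: [0.5023, -0.3938, 0.2321]
tcp_rot: [[-0.977, 0.215, 0.008], [0.215, 0.976, 0.011], [-0.006, 0.012, -1.0]]
force: [0.3, 1.4, 0.2]
opening: 0.502
```

Run:
```python
from st import *
for n in("top","side"):
    c=bot.capture(n); zoom(c,(180,90,400,240) if n=="top" else (140,110,330,290),3.3,f"pics/f_{n}.png",proj(c,g2w([[-2.5+43*np.cos(np.radians(-73)),-125.2+43*np.sin(np.radians(-73)),134]])))
    Q=w2g(cloud(c).reshape(-1,3))
    m=(Q[:,0]<-40)&(Q[:,0]>-95)&(Q[:,1]>110)&(Q[:,1]<190)&(Q[:,2]>85)&(Q[:,2]<150);print("can",np.round(Q[m].mean(0)))
    m=(np.hypot(Q[:,0]+2.5,Q[:,1]+125)<60)&(Q[:,2]>118); q=np.median(Q[m],0);print("pin",q.round(),np.degrees(np.arctan2(q[1]+125.2,q[0]+2.5)))
    d=np.hypot(Q[:,0]+10,Q[:,1]-75);m=(d<6)&(Q[:,2]<100);print("ball",np.mean(Q[m][:,2]+15-np.sqrt(225-d[m]**2)))
    m=(Q[:,2]>109)&(np.hypot(Q[:,0]-45,Q[:,1]-75)<70)&(Q[:,2]<130);q=np.median(Q[m],0);print("knob",q.round(),np.arctan2(75-q[1],45-q[0]))
```

```text
t 24.3 g [-121.4 -402.4  232.1] F_g [0.6 1.4 0.2] op 0.502 rot [[-0.977, 0.215, 0.008], [0.215, 0.976, 0.011], [-0.006, 0.012, -1.0]]
can [-67. 155. 122.]
pin [  11. -163.  135.] -70.79402519391816
ball 89.77401875982727
knob [ 33. 128. 122.] -1.345936420341407
can [-70. 164. 117.]
pin [  10. -164.  133.] -71.91997007692324
ball 90.26474074179426
knob [ 31. 129. 121.] -1.3204983561324293
```

View pics/f_top.png

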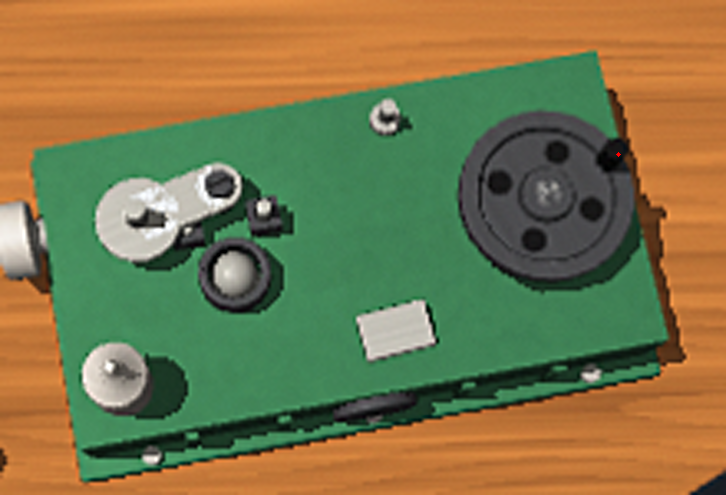

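View pics/f_side.png

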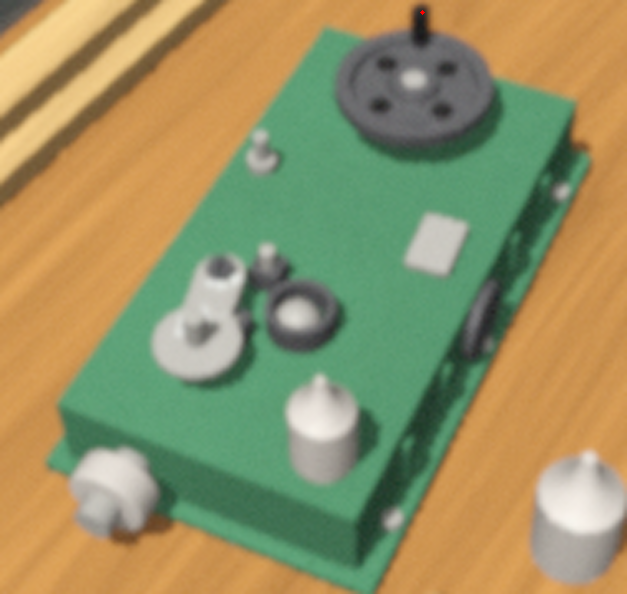

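The port at (233,273) in the top view is fully open, with the ball near its mouth. The cover is at about -1.33 rad, the crank pin is at about -72° and the can hasn't moved. I'm handing in.

```bash
python3 -c "
from rig import bot
print(bot.hand_in())"
```

```text
the job is handed in; nothing more can be done
None
```

The job is done and handed in at about 24 s: the port is wholly uncovered, the ball stands at its high spot, and the arm is clear of everything.

- **Cover:** Depth readings showed the tall stop pin on the right. I swung the cover left by its knob with about 5–7 N of drag and no stop. It ended at about -1.33 rad, past the 0.9 needed.
- **Ball:** I turned the handwheel by its crank pin through about 260° and measured the ball's height as it went. It followed a clean sine with a 6.8 mm amplitude, highest with the crank pin at about -73° in the gearbox frame.
- **Final position:** I stopped at -72°, and pictures taken after letting go put the pin at -71 to -72°. The ball top read about 90.3 mm (side camera) and 89.8 mm (top camera), against a fitted peak of about 90.2 mm.
- **Oil can:** It reads at the same place as at the start in both the top and side views.

**Checks that disagreed:** The visible area of the ball, which shadows affect, put the peak at about -82° instead of -73°. At the top of the sine that is less than 0.1 mm of height, so I went with the depth reading. The wheel's centre also measured about 2.5 mm from its nominal place, and I corrected the angles for that.

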